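# Lock the tube carrier on the tilted mixer with its lever bolt

### The arm

A 6-joint arm with a two-finger parallel gripper is mounted at the origin on the work surface. World frame = base frame: x ahead of the robot, y to its left, z up, the work surface at z = 0. Lengths are in m, angles in rad, forces in N, time in s.
With the tool pointing down it reaches from about 0.35 to 0.775 m from the base axis. Payload 5.5 kg.
Tool frame: the origin (TCP) lies midway between the tips of the shut fingers; the grasp point (between the pads) lies env.grasp_offset behind it (env.grasp_offset is the distance from the TCP to the grasp point, in m); z points along the fingers, y is the line along which they close (so a half turn about z gives the same grasp; the last joint's range is limited). The gripper opens to 85 mm and grips with 20 to 120 N. Pads are 22 mm wide; open, the fingers measure 114 mm over their backs; the gripper's body (76 mm by 85 mm) begins 54 mm behind the grasp point. The pads swing forward as they close: fully open they stand 13 mm farther back than shut.
Start: joints at [1.112, 0.313, 0.046, 1.304, 0, 1.431], TCP at [0.18, 0.546, 0.231] pointing down, gripper open.
Joint ranges: [-2.76, 2.76], [-0.86, 1.69], [-1.03, 1.26], [-2.2, 2.34], [-1.47, 1.5], [-3.14, 3.14]. Speed limits (rad/s): [2.57, 2.57, 3.14, 3.14, 3.14, 3.14].

### API

Orientations are given as a unit quaternion [w, x, y, z].
In Python, from workcell import monitor, viewer, order, env gives the robot as it stands.
- The arm moves only by the tool carry_out, never from a script. Its argument "plan" is a list that holds one entry, the list of rows, each a list of 7 numbers: the turn, a rotation vector about the world's x, y, z in rad, then the shift along the world's x, y, z in mm, then the finger opening in mm, from 0 to 85.4. A call has 1 to 20 rows; each row is the pose to reach, as a shift and turn from the pose commanded when the call began; what a row does not reach only later rows make up. A row lasts 1/10 s, in which the tool goes at most 50 mm and 8.59 degrees, less where a joint would pass 70% of its speed; a pose out of reach is approached as far as the arm can. A call with a gripper value outside its range is refused whole. The fingers move at their own pace and stop on an object; "squeeze" is the grip in N (left out, the last holds). Time passes only in rows, so rows that repeat a pose let the fingers close. It gives the time, the measured TCP pose, the force, the opening and the grip force at its end, in the units of the state.
- monitor.get_state(): the state, without advancing time (a new reading comes with each control period).
- viewer.read_camera(name): name is "side" or "top" or "wrist"; returns the picture (400x640x3 uint8, red, green, blue); there is no depth.
- viewer.calibration(name): a dict with "K" (3x3 intrinsics, pixels), "eye" and "rotation" of the camera in the world. Camera axes: x right, y down, z forward; pixel columns grow to the right and rows downward; lengths in m; the calibration is good to about 2 mm. A picture is of the moment at which its call begins: read the wrist's pose just before it. calibration takes no time and is no camera call; for the wrist camera it gives the pose at the moment of the call.
- order.hand_in(): hands the job in; it is judged then, once.
The state is a dict: "clock": time; "joint_pos": joint angles; "qvel": joint speeds; "tau": joint torques, N m; "tcp_pos": TCP position; "orientation": TCP orientation; "wrist_force": force on the tool from outside, world axes, zero at the start; "ft_torque": the same for the moment, N m; "finger_gap": finger opening in m; "grip_force": force on a finger pad.
Only numpy, scipy, OpenCV 4.12 (cv2) and the standard library are available. Lean on these libraries where they do the work, as an engineer would, in place of code of your own. Each camera call takes 0.05 s, during which the arm holds its last target. There are 200 camera calls.

### The job

The white tube carrier on the sloping mixer is held by a steel lever bolt that is still partly unscrewed: with its lever standing up, screw the bolt in clockwise until its flange is snug on the rubber washer, by feel and without forcing it, since the washer is crushed if it is turned much further. Then fold the lever fully down onto the side where the short tongue of the bolt head points, let go, and leave the jars, the dropper bottle, the rack, the beaker and the marker around it where they are.

Things in the scene. Friction and masses are not known exactly. Their poses are not given: they have to be found in the camera images.
- mixer: Tilting tube mixer fixed to the bench: white base box 200 x 240 x 55 mm under a platform locked at a 32 degree slope, 220 mm along the slope by 290 mm (y), that faces -x of the mixer. Origin: centre of the base's underside, on the bench; z up, x to the high side of the platform.
- seat (a point): Point on the bolt axis in the upper face of the white tube carrier that lies on the platform; z outward along the bolt axis, square to the face (32 degrees from vertical), x uphill. A 42 mm rubber washer lies here, flush. The carrier is flat near it; capped tubes at 86 to 136 mm from the axis to both sides (y) stand 32 mm above the face.
- bolt_head (a point): Lever pivot in the head of the steel bolt, on its axis, 18 mm above the underside of the 36 mm flange. Frame turns with the bolt: z outward along the axis, x to the side onto which the lever folds, y along the pivot pin. A low tongue (12 mm wide, 12 mm below the pivot) reaches 40 mm towards +x; two cheeks reach 6 mm above the pivot and 15.5 mm to both sides in y.
- flange (a point): Centre of the underside of the bolt's flange, axes as bolt_head. Screws in clockwise seen from outside (negative about z), 8 mm inward for a full turn. First contact with the washer is 1.4 to 2.6 rad of turn away at the start: feel for it. Running takes 0.05 Nm; at contact the torque jumps to 0.2 Nm, then rises 0.6 Nm for each further rad. Stays where it is left.
- lever_tip (a point): Outer end of the aluminium lever, a flat blade 16 mm wide (y) and 9 mm thick (x), 60 mm from the pivot to this end. Frame of the lever: z along the blade away from the pivot, x the way it folds, y along the pivot pin. Open, the blade stands along the bolt axis and can be gripped across its thickness to turn the bolt.
- lever (a joint): Lever angle: 0 rad standing open along the bolt axis (a stop), 1.5 rad fully folded down beside the bolt (a stop). Starts at 0 to 0.1. Folding takes 0.2 Nm at first, 0.35 Nm at the end (about 7 N at 50 mm from the pivot); it stays where it is left.
- tightness (a joint): Angle in rad by which the bolt has been turned past first contact with the washer; 0 until then. Snug is 0.06 to 0.6, which takes 0.25 to 0.55 Nm; beyond 0.6 the washer is crushed.
- jar_a: White plastic jar with a white cap, 60 mm wide, 85 mm high, a bystander. Origin: centre of its underside.
- jar_b: White plastic jar with a white cap, 52 mm wide, 75 mm high, a bystander. Origin: centre of its underside.
- dropper: Small amber glass bottle, 32 mm wide, 75 mm high, a bystander. Origin: centre of its underside.
- tube_rack: White block rack 110 x 160 x 30 mm with small tubes reaching 52 mm high, a bystander. Origin: centre of its underside.
- beaker: Glass beaker, 68 mm wide, 90 mm high, a bystander. Origin: centre of its underside.
- marker: Black marker pen lying on the bench, 120 mm long, 12 mm thick, a bystander. Origin: on the bench under its middle.

How it is judged:
On the way, in this order (a step that is already met when the one before it is completed fails the run):
1. bolt screwed in until snug on the washer (tightness over 0.06 rad) with the lever still standing open (under 0.5 rad) (value of joint tightness above 0.06 rad and value of joint lever below 0.5 rad and z of flange in the frame of seat below 0.0006 m), for 0.2 s.
2. lever folded down (over 1.35 rad) (value of joint lever above 1.35 rad), for 0.2 s.
At the end, for the whole second after the job is handed in: The bolt is still snug: tightness 0.05 to 0.6 rad, and the flange's underside no more than 0.6 mm above the seat along the bolt axis (0 at first contact); the lever is folded beyond 1.35 rad and at rest (value of joint tightness between 0.05 and 0.6 rad and z of flange in the frame of seat below 0.0006 m and value of joint lever above 1.35 rad and velocity of joint lever below 0.05 rad/s); the robot touches nothing.
It fails at once if the bolt is overtightened and the washer crushed (tightness over 0.6 rad) (value of joint tightness above 0.6 rad).
It fails at once if a jar, the dropper bottle, the rack, the beaker or the marker is pushed more than 30 mm from its place (distance of any of jar_a, jar_b, dropper, tube_rack, beaker, marker from where it was at the start of the episode above 0.03 m).
It fails at once if a jar, the bottle, the rack or the beaker is tipped by more than 0.5 rad (angle between any of jar_a, jar_b, dropper, tube_rack, beaker's own z axis and vertical above 0.5 rad).
It also fails if it takes over 72 s, if anything falls off the work surface, if the arm or the gripper's body presses on something with over 40 N, if the wrist force passes 120 N, or if a joint passes its speed limit or range.

## Working session

There is one attempt and no reset: what is moved stays moved. The work goes in short steps, Python scripts to look and compute and a tool call to move; the robot and the scene stay as the last step left them, time stands still between calls to the robot, and variables do not carry over. Pictures are saved under pics/ and viewed, at most 10 in all, crops included, and the job is handed in when it is done.

Besides the shell and the picture viewer there is one more tool, called after "Request:" as name([rows], argument=value, ...), one row to a line, values as JSON. carry_out: Moves the arm, as the interface text tells. Its arguments: {"type":"object","properties":{"plan":{"type":"array","items":{"type":"array","items":{"type":"array","items":{"type":"number"}}}},"squeeze":{"type":"number"}},"required":["plan"]}

```bash
mkdir -p pics; ls; python3 - <<'E'
from workcell import monitor, viewer, order, env
import cv2, numpy as np
for n in ("side","top","wrist"):
    c=viewer.calibration(n); print(n,np.round(c["K"],1).tolist(),np.round(c["eye"],3),np.round(c["rotation"],3).tolist())
    cv2.imwrite(f"pics/{n}0.png",viewer.read_camera(n)[:,:,::-1])
print(env.grasp_offset, monitor.get_state())
E
```

```text
pics
side [[416.7, 0.0, 313.1], [0.0, 416.7, 199.4], [0.0, 0.0, 1.0]] [0.397 0.981 0.82 ] [0.025, -0.043, 0.878, -0.475]
top [[399.8, 0.0, 318.2], [0.0, 399.8, 198.6], [0.0, 0.0, 1.0]] [ 0.389 -0.026  1.451] [-0.031, 0.711, -0.702, 0.039]
wrist [[354.1, 0.0, 322.8], [0.0, 354.1, 196.6], [0.0, 0.0, 1.0]] [0.104 0.572 0.372] [0.129, 0.8, 0.579, 0.092]
0.0187 {'clock': 0.15, 'joint_pos': array([ 1.11238037e+00,  3.13848139e-01,  4.52736254e-02,  1.30364649e+00,
       -1.28882891e-05,  1.43121123e+00]), 'qvel': array([ 0.0007578 , -0.00265219,  0.00462528,  0.00067268, -0.00043073,
       -0.00060997]), 'tau': array([ 2.13128202e-03, -4.81063735e+01,  2.98816109e+01,  1.38837425e-02,
       -1.07219166e-04, -2.42249467e-05]), 'tcp_pos': array([0.18006938, 0.54566962, 0.230616  ]), 'orientation': array([-2.03672456e-04,  1.58741032e-01,  9.87319997e-01, -6.82632959e-04]), 'wrist_force': array([ 0.10288318,  0.66258793, -0.31370016]), 'ft_torque': array([-0.03929595,  0.01482579, -0.01107008]), 'grip_force': 0.0, 'finger_gap': 0.08521905764281408}
```

View pics/top0.png

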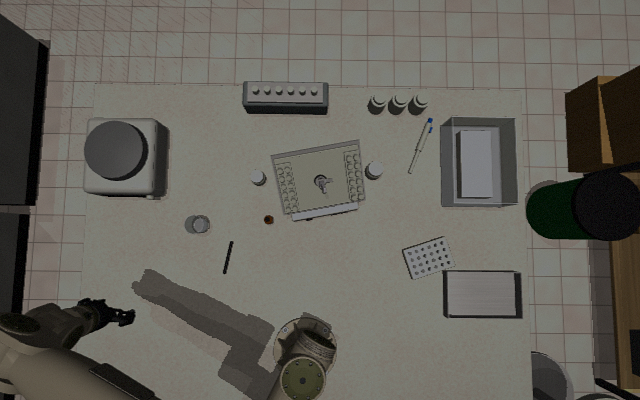

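View pics/side0.png

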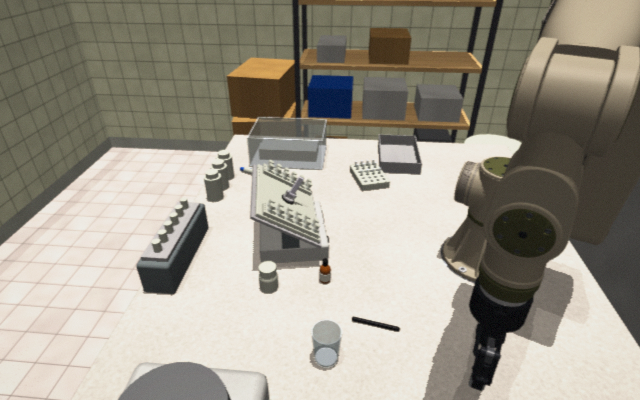

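The top view shows the mixer at about (320,180), yawed by roughly 10°, with the lever bolt near (322,183). In the side view the bolt is near (292,193). I'll enlarge both.

```bash
cat > h.py <<'E'
from workcell import monitor, viewer, order, env
import cv2, numpy as np
from scipy.spatial.transform import Rotation as R
def cam(n):
    c=viewer.calibration(n); q=np.array(c["rotation"]); 
    M=R.from_quat(q[[1,2,3,0]]).as_matrix() if q.size==4 else q
    return np.array(c["K"]),np.array(c["eye"]),M
def ray(c,uv):
    K,e,M=c; d=M@np.linalg.solve(K,[uv[0],uv[1],1.]); return e,d/np.linalg.norm(d)
def proj(c,p):
    K,e,M=c; q=K@(M.T@(np.asarray(p)-e)); return q[:2]/q[2]
def onz(c,uv,z):
    e,d=ray(c,uv); return e+d*(z-e[2])/d[2]
def tri(c1,u1,c2,u2):
    A=np.zeros((3,3));b=np.zeros(3);L=[]
    for c,u in((c1,u1),(c2,u2)):
        e,d=ray(c,u);P=np.eye(3)-np.outer(d,d);A+=P;b+=P@e;L.append((e,P))
    x=np.linalg.solve(A,b); return x,[np.linalg.norm(P@(x-e)) for e,P in L]
E
python3 - <<'E'
import cv2,numpy as np
t=cv2.imread("pics/top0.png")[130:230,255:385]; s=cv2.imread("pics/side0.png")[155:265,240:340]
t=cv2.resize(t,None,fx=5,fy=5,interpolation=cv2.INTER_CUBIC); cv2.imwrite("pics/tc.png",t)
s=cv2.resize(s,None,fx=5,fy=5,interpolation=cv2.INTER_CUBIC); cv2.imwrite("pics/sc.png",s)
E
```

```text
(no output)
```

View pics/tc.png

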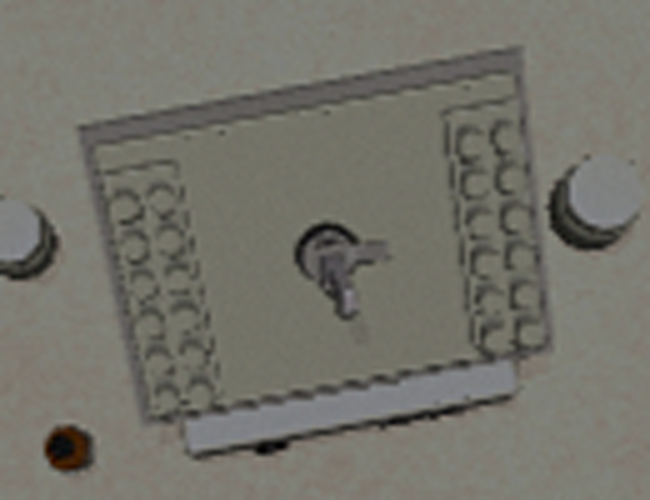

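View pics/sc.png

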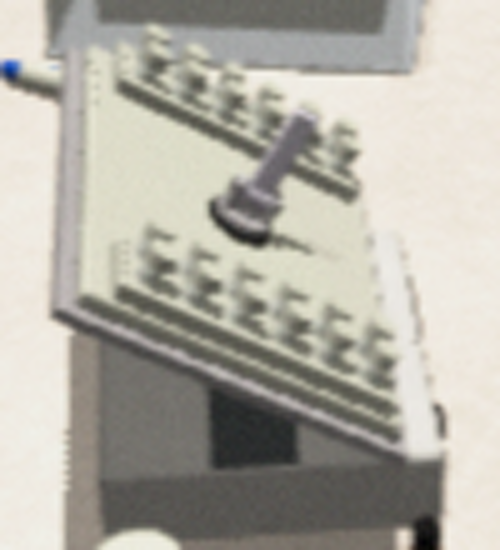

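The tongue points to image right (−y) in the top crop, ending at about (388,250). The lever tip is at top px (324.4,192.4) and side px (300.6,177.4), and the washer centre is at about top (320,180) and side (288.6,199).

```bash
python3 - <<'E'
from h import *
t,s=cam("top"),cam("side")
T=lambda u,v:(255+u/5-.4,130+v/5-.4); S=lambda u,v:(240+u/5-.4,155+v/5-.4)
tip,e=tri(t,T(347,308),s,S(304,116)); print("tip",tip.round(4),e)
seat,e=tri(t,T(325,251),s,S(240,221)); print("seat",seat.round(4),e)
a,e1=tri(t,T(80,128),s,S(57,312)); b,e2=tri(t,T(520,47),s,S(70,52)); print("upper corners",a.round(3),b.round(3),e1,e2,np.linalg.norm(a-b))
for A in (a,):
    y=onz(t,T(80,128),a[2])-onz(t,T(520,47),a[2]); yaw=np.arctan2(-y[0],y[1]); print("yaw",yaw,np.linalg.norm(y))
x=np.array([np.cos(yaw),np.sin(yaw),0]); z=np.array([0,0,1.]); th=np.radians(32)
n=-np.sin(th)*x+np.cos(th)*z; up=np.cos(th)*x+np.sin(th)*z; yy=np.cross(n,up)
print("n",n.round(3)); d=tip-seat; print("tip-seat in seat frame",[round(float(d@v),4) for v in(up,yy,n)])
# tongue end: intersect ray with plane seat + h n
e,dd=ray(t,T(388,249)); h=.010
p=e+dd*((seat+h*n-e)@n)/(dd@n); q=p-seat; print("tongue",[round(float(q@v),4) for v in(up,yy,n)], "angle",np.arctan2(q@yy,q@up))
E
```

```text
tip [ 0.5376 -0.057   0.2109] [np.float64(0.0020479506338682884), np.float64(0.0020479506338682276)]
seat [ 0.5794 -0.044   0.1446] [np.float64(0.001654133006046652), np.float64(0.0016541330060464885)]
upper corners [0.651 0.115 0.186] [ 0.707 -0.168  0.185] [np.float64(0.001739088098913242), np.float64(0.0017390880989129587)] [np.float64(0.0025941776122211254), np.float64(0.002594177612221125)] 0.2882674691320327
yaw 0.19993461347050193 0.2882969683832872
n [-0.519 -0.105  0.848]
tip-seat in seat frame [-0.0018, -0.0044, 0.0793]
tongue [-0.0006, -0.0407, 0.01] angle -1.586521550493302
```

```bash
cat >> h.py <<'E'
yaw=0.2; th=np.radians(32)
_x=np.array([np.cos(yaw),np.sin(yaw),0]); _z=np.array([0,0,1.])
n=-np.sin(th)*_x+np.cos(th)*_z; up=np.cos(th)*_x+np.sin(th)*_z; yy=np.cross(n,up)
def Rt(a): # tool z=-n, tool y at angle a about n from up
    y=np.cos(a)*up+np.sin(a)*yy; return np.column_stack([np.cross(y,-n),y,-n])
def rc():
    q=monitor.get_state()["orientation"]; return R.from_quat(np.array(q)[[1,2,3,0]]).as_matrix()
def delta(p,M):
    s=monitor.get_state(); return R.from_matrix(M@rc().T).as_rotvec().round(4),((p-s["tcp_pos"])*1e3).round(1)
E
python3 - <<'E'
from h import *
seat=np.array([.5794,-.044,.1446])-.001*up
print(delta(seat+n*.131,Rt(1.555)), seat+n*.131)
E
```

```text
(array([-0.0277, -0.5639,  0.4902]), array([ 330.5, -603.6,   24.5])) [ 0.5105332  -0.05795999  0.25516438]
```

Request:
carry_out([
  [[0,0,0,20,-35,30,85],[0,0,0,40,-75,60,85],[-0.003,-0.06,0.05,65,-120,70,85],[-0.007,-0.14,0.12,90,-165,70,85],[-0.011,-0.22,0.19,115,-210,70,85],[-0.015,-0.3,0.26,140,-255,70,85],[-0.018,-0.38,0.33,165,-300,70,85],[-0.022,-0.45,0.39,190,-345,70,85],[-0.025,-0.51,0.445,215,-390,65,85],[-0.0277,-0.564,0.49,240,-435,60,85],[-0.0277,-0.564,0.49,265,-480,50,85],[-0.0277,-0.564,0.49,290,-525,40,85],[-0.0277,-0.564,0.49,310,-565,30,85],[-0.0277,-0.564,0.49,330.5,-603.6,24.5,85],[-0.0277,-0.564,0.49,330.5,-603.6,24.5,85],[-0.0277,-0.564,0.49,330.5,-603.6,24.5,85],[-0.0277,-0.564,0.49,330.5,-603.6,24.5,85]],
])

```text
clock: 1.85
tcp_pos: [0.51, -0.0569, 0.2552]
orientation: [0.273, -0.088, 0.957, 0.031]
wrist_force: [-0.0, 0.7, 0.1]
finger_gap: 0.0849
grip_force: 0.0
```

```bash
python3 - <<'E'
from h import *
s=monitor.get_state(); print(s["clock"],s["joint_pos"].round(3),s["tcp_pos"].round(4),s["wrist_force"],s["ft_torque"])
seat=np.array([.5794,-.044,.1446])-.001*up
print(delta(seat+n*.131,Rt(1.555)))
c=cam("wrist"); np.save("wc.npy",np.r_[c[0].ravel(),c[1],c[2].ravel()]); cv2.imwrite("pics/w1.png",viewer.read_camera("wrist")[:,:,::-1])
for h in (0,.0207,.0807): print(h,proj(c,seat+n*h).round(1))
print("tongue",proj(c,seat+n*.01-.04*yy).round(1))
E
```

```text
1.85 [-0.467 -0.203 -0.594  0.726  0.336 -0.573] [ 0.51   -0.0569  0.2552] [-0.01531042  0.68427223  0.09367006] [-0.08622425  0.4827942  -0.02270829]
(array([-0.0026, -0.0016, -0.0005]), array([ 0.5, -1. , -0. ]))
0 [320.5 186.5]
0.0207 [320.3 194.5]
0.0807 [319.9 225.9]
tongue [268.8 191.1]
```

View pics/w1.png

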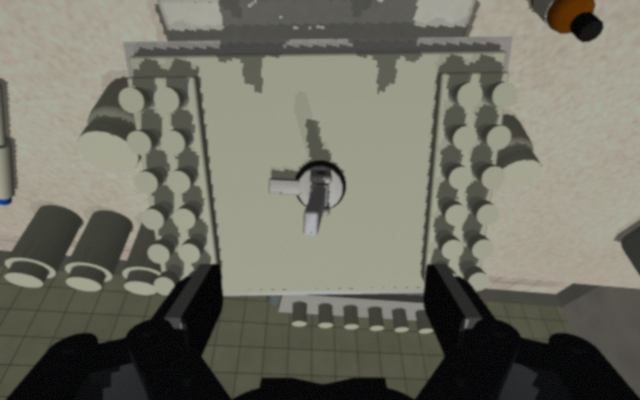

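The washer is centred at (320,187) and the lever tip at (312,226), which is about 0.07 rad of tilt toward the tongue on the left at (270,187). All of this matches the prediction, so I'll descend along the axis and grip.

Request:
carry_out([
  [[0.02,0.003,-0.038,10,1,-17,85],[0.02,0.003,-0.038,20,3,-33,85],[0.02,0.003,-0.038,31,5,-50,85],[0.02,0.003,-0.038,42,7.4,-67.8,85],[0.02,0.003,-0.038,42,7.4,-67.8,85],[0.02,0.003,-0.038,42,7.4,-67.8,50],[0.02,0.003,-0.038,42,7.4,-67.8,25],[0.02,0.003,-0.038,42,7.4,-67.8,0],[0.02,0.003,-0.038,42,7.4,-67.8,0],[0.02,0.003,-0.038,42,7.4,-67.8,0],[0.02,0.003,-0.038,42,7.4,-67.8,0],[0.02,0.003,-0.038,42,7.4,-67.8,0],[0.02,0.003,-0.038,42,7.4,-67.8,0],[0.02,0.003,-0.038,42,7.4,-67.8,0]],
], squeeze=60)

```text
clock: 3.3
tcp_pos: [0.5531, -0.0505, 0.1888]
orientation: [0.275, -0.067, 0.959, 0.035]
wrist_force: [-3.6, -2.0, 5.5]
finger_gap: 0.0079
grip_force: 61.6
```

```bash
cat >> h.py <<'E'
def rep():
    s=monitor.get_state(); d=rc(); seat=np.array([.5794,-.044,.1446])-.001*up; r=s["tcp_pos"]-seat
    w=np.array(s["ft_torque"]);f=np.array(s["wrist_force"])
    y=d[:,1]; print("t",round(s["clock"],2),"q6",s["joint_pos"][5].round(3),"tcp rel mm",[round(float(r@v)*1e3,1) for v in(up,yy,n)],"yang",round(float(np.arctan2(y@yy,y@up)),3),"z.n",round(float(d[:,2]@n),4),
     "F",[round(float(f@v),1) for v in(up,yy,n)],"T",[round(float(w@v),3) for v in(up,yy,n)],"gap",round(s["finger_gap"]*1e3,1),"grip",s["grip_force"].round(1) if s["grip_force"] else 0,"tau6",s["tau"][5].round(3))
E
python3 -c "
from h import *
rep()"
```

```text
Traceback (most recent call last):
  File "h.py", line 32, in rep
    "F",[round(float(f@v),1) for v in(up,yy,n)],"T",[round(float(w@v),3) for v in(up,yy,n)],"gap",round(s["finger_gap"]*1e3,1),"grip",s["grip_force"].round(1) if s["grip_force"] else 0,"tau6",s["tau"][5].round(3))
                                                                                                                                      ^^^^^^^^^^^^^^^^^^^^^
AttributeError: 'float' object has no attribute 'round'
```

```bash
sed -i 's/s\["grip_force"\].round(1) if s\["grip_force"\] else 0/round(float(s["grip_force"]),1)/' h.py; python3 -c "
from h import *
rep()"
```

```text
t 3.3 q6 -0.467 tcp rel mm [1.4, -1.2, 51.9] yang 1.512 z.n -1.0 F [-0.4, -1.2, 6.7] T [0.014, 0.638, -0.122] gap 7.9 grip 61.6 tau6 -0.056
```

Request:
carry_out([
  [[0.052,0.0105,-0.085,0.07,0.01,-0.11,0],[0.104,0.021,-0.17,0.13,0.03,-0.22,0],[0.156,0.0315,-0.254,0.2,0.04,-0.32,0],[0.208,0.042,-0.339,0.26,0.05,-0.43,0],[0.26,0.0525,-0.424,0.33,0.07,-0.54,0],[0.311,0.063,-0.509,0.4,0.08,-0.65,0],[0.363,0.0735,-0.594,0.46,0.09,-0.76,0],[0.415,0.084,-0.678,0.53,0.11,-0.86,0],[0.467,0.0945,-0.763,0.59,0.12,-0.97,0],[0.519,0.105,-0.848,0.66,0.13,-1.08,0],[0.519,0.105,-0.848,0.66,0.13,-1.08,0],[0.519,0.105,-0.848,0.66,0.13,-1.08,0]],
])

```text
clock: 4.5
tcp_pos: [0.5533, -0.0512, 0.1874]
orientation: [0.224, 0.401, 0.874, 0.16]
wrist_force: [-5.7, -3.6, 4.9]
finger_gap: 0.0082
grip_force: 61.7
```

```bash
python3 -c "
from h import *
rep()"
```

```text
t 4.5 q6 0.534 tcp rel mm [0.8, -1.9, 50.6] yang 0.511 z.n -1.0 F [-2.8, -2.4, 7.5] T [-0.62, 0.912, -0.077] gap 8.2 grip 61.7 tau6 -0.029
```

Request:
carry_out([
  [[0.052,0.0105,-0.085,0.07,0.01,-0.11,0],[0.104,0.021,-0.17,0.13,0.03,-0.22,0],[0.156,0.0315,-0.254,0.2,0.04,-0.32,0],[0.182,0.037,-0.297,0.23,0.05,-0.38,0],[0.182,0.037,-0.297,0.23,0.05,-0.38,0],[0.182,0.037,-0.297,0.23,0.05,-0.38,0]],
])

```text
clock: 5.1
tcp_pos: [0.5533, -0.0513, 0.1867]
orientation: [0.192, 0.547, 0.791, 0.196]
wrist_force: [-7.0, -4.7, 6.6]
finger_gap: 0.0078
grip_force: 61.7
```

```bash
python3 -c "
from h import *
rep()"
```

```text
t 5.1 q6 0.884 tcp rel mm [0.4, -1.9, 50.1] yang 0.161 z.n -1.0 F [-3.1, -3.2, 9.7] T [-0.744, 1.107, -0.058] gap 7.8 grip 61.7 tau6 -0.007
```

Request:
carry_out([
  [[0.052,0.0105,-0.085,0.06,0.01,-0.1,0],[0.104,0.021,-0.17,0.12,0.02,-0.2,0],[0.104,0.021,-0.17,0.12,0.02,-0.2,0],[0.104,0.021,-0.17,0.12,0.02,-0.2,0]],
])

```text
clock: 5.5
tcp_pos: [0.5533, -0.0513, 0.1864]
orientation: [0.171, 0.624, 0.732, 0.214]
wrist_force: [-8.0, -4.2, 5.8]
finger_gap: 0.0073
grip_force: 61.8
```

```bash
python3 -c "
from h import *
rep()"
```

```text
t 5.5 q6 1.085 tcp rel mm [0.2, -1.9, 49.8] yang -0.04 z.n -1.0 F [-4.3, -2.5, 9.5] T [-0.709, 1.19, -0.051] gap 7.3 grip 61.8 tau6 -0.03
```

Request:
carry_out([
  [[0.052,0.0105,-0.085,0.06,0.01,-0.1,0],[0.104,0.021,-0.17,0.12,0.02,-0.2,0],[0.104,0.021,-0.17,0.12,0.02,-0.2,0],[0.104,0.021,-0.17,0.12,0.02,-0.2,0]],
])

```text
clock: 5.9
tcp_pos: [0.5531, -0.0512, 0.1861]
orientation: [0.148, 0.694, 0.666, 0.23]
wrist_force: [-8.2, -4.7, 6.7]
finger_gap: 0.0076
grip_force: 62.0
```

```bash
python3 -c "
from h import *
rep()"
```

```text
t 5.9 q6 1.285 tcp rel mm [-0.0, -1.8, 49.6] yang -0.24 z.n -1.0 F [-4.1, -2.9, 10.4] T [-0.675, 1.384, 0.168] gap 7.6 grip 62.0 tau6 0.17
```

Contact: the axial torque has jumped by about 0.2 Nm. I'll add a little more.

Request:
carry_out([
  [[0.039,0.008,-0.064,0,0,0,0],[0.078,0.016,-0.127,0,0,0,0],[0.078,0.016,-0.127,0,0,0,0],[0.078,0.016,-0.127,0,0,0,0],[0.078,0.016,-0.127,0,0,0,0]],
])

```text
clock: 6.4
tcp_pos: [0.553, -0.0511, 0.1861]
orientation: [0.13, 0.742, 0.612, 0.24]
wrist_force: [-9.0, -4.2, 5.4]
finger_gap: 0.0079
grip_force: 62.1
```

```bash
python3 -c "
from h import *
rep()"
```

```text
t 6.4 q6 1.434 tcp rel mm [-0.1, -1.7, 49.6] yang -0.389 z.n -1.0 F [-5.3, -2.3, 9.7] T [-0.65, 1.439, 0.22] gap 7.9 grip 62.1 tau6 0.243
```

The torque now indicates tightness of about 0.2 rad. Next I'll plan the release and the fold in the bolt frame.

```bash
cat >> h.py <<'E'
seat0=np.array([.5794,-.044,.1446])-.001*up
piv=seat0-.0012*yy+.018*n
a=2.752; bx=np.cos(a)*up+np.sin(a)*yy
def at(x,h): return piv+(x*bx+h*n)/1e3
E
python3 - <<'E'
from h import *
p0=monitor.get_state()["tcp_pos"]; print("bx",bx.round(3))
f=lambda x,h:((at(x,h)-p0)*1e3).round(1).tolist()
print("retreat",f(0,90),"behind",f(-42,90),"down",f(-42,48))
for ph in np.r_[0:1.51:.125]:
    x=48*np.sin(ph)-4.5*np.cos(ph)-14.5; h=48*np.cos(ph)+4.5*np.sin(ph); print(ph.round(3),f(x,h))
E
```

```text
bx [-0.844  0.216 -0.49 ]
retreat [-30.3, -5.6, 49.6] behind [5.1, -14.7, 70.2] down [26.9, -10.3, 34.6]
0.0 [7.5, -5.3, 23.3]
0.125 [2.4, -4.0, 20.5]
0.25 [-2.4, -2.7, 17.1]
0.375 [-6.7, -1.2, 13.1]
0.5 [-10.4, 0.2, 8.6]
0.625 [-13.6, 1.6, 3.6]
0.75 [-16.0, 3.1, -1.7]
0.875 [-17.8, 4.5, -7.3]
1.0 [-18.8, 5.8, -13.0]
1.125 [-19.1, 7.1, -18.9]
1.25 [-18.7, 8.2, -24.8]
1.375 [-17.5, 9.3, -30.6]
1.5 [-15.6, 10.2, -36.3]
```

Request:
carry_out([
  [[0,0,0,0,0,0,20],[0,0,0,0,0,0,45],[0,0,0,0,0,0,45],[0,0,0,0,0,0,45],[0,0,0,-8,-1.5,12.5,45],[0,0,0,-16,-3,25,45],[0,0,0,-31,-6,50,45],[0,0,0,-31,-6,50,45],[0,0,0,-31,-6,50,45]],
])

```text
clock: 7.3
tcp_pos: [0.5233, -0.0562, 0.2368]
orientation: [0.131, 0.741, 0.613, 0.242]
wrist_force: [-0.5, -0.2, -0.1]
finger_gap: 0.0451
grip_force: 0.0
```

```bash
python3 -c "
from h import *
rep()
c=cam('wrist'); cv2.imwrite('pics/w2.png',viewer.read_camera('wrist')[:,:,::-1])
print(proj(c,piv),proj(c,at(0,60)),proj(c,at(40,-12)))"
```

```text
t 7.3 q6 1.39 tcp rel mm [1.2, -0.8, 108.6] yang -0.388 z.n -1.0 F [-0.5, -0.1, 0.2] T [0.015, 0.52, 0.017] gap 45.1 grip 0.0 tau6 -0.012
[322.1368303  203.45613558] [321.8401093  241.27535997] [267.02329398 197.83531022]
```

View pics/w2.png

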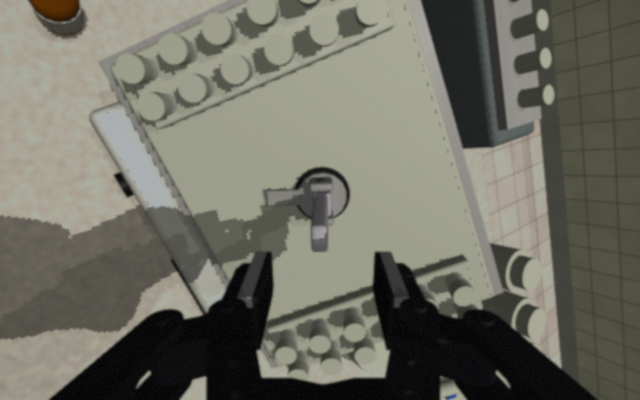

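The lever stands upright with its tip at about (320,245), and the tongue ends at (267,198), exactly as predicted. I'll go behind it with shut fingers and fold it along the arc.

Request:
carry_out([
  [[0,0,0,17,-5,10,20],[0,0,0,34.8,-9.6,19.5,0],[0,0,0,34.8,-9.6,19.5,0],[0,0,0,34.8,-9.6,19.5,0],[0,0,0,34.8,-9.6,19.5,0],[0,0,0,42,-8,8,0],[0,0,0,49,-7,-4,0],[0,0,0,56.6,-5.2,-16.1,0],[0,0,0,56.6,-5.2,-16.1,0],[0,0,0,47,-3,-22,0],[0,0,0,37.2,-0.2,-27.4,0],[0,0,0,32.1,1.1,-30.2,0],[0,0,0,27.3,2.4,-33.6,0],[0,0,0,23,3.9,-37.6,0],[0,0,0,19.3,5.3,-42.1,0],[0,0,0,16.1,6.7,-47.1,0]],
])

```text
clock: 8.95
tcp_pos: [0.5395, -0.0497, 0.1901]
orientation: [0.131, 0.741, 0.613, 0.242]
wrist_force: [-0.2, -1.0, 5.6]
finger_gap: 0.0
grip_force: 2.6
```

```bash
python3 -c "
from h import *
rep(); d=monitor.get_state()['tcp_pos']-piv; print(d@bx,d@n,d@np.cross(n,bx))"
```

```text
t 8.95 q6 1.422 tcp rel mm [-9.0, 2.4, 59.9] yang -0.388 z.n -1.0 F [2.6, -0.9, 5.0] T [-0.26, -0.038, -0.004] gap 0.0 grip 2.6 tau6 0.012
0.00972638953521069 0.041926083265070566 0.0001107157087474036
```

Request:
carry_out([
  [[0,0,0,-2.4,1.5,-5.3,0],[0,0,0,-4.2,2.9,-10.9,0],[0,0,0,-5.2,4.2,-16.6,0],[0,0,0,-5.5,5.5,-22.5,0],[0,0,0,-5.1,6.6,-28.4,0],[0,0,0,-3.9,7.7,-34.2,0],[0,0,0,-2,8.6,-39.9,0],[0,0,0,-2,8.6,-39.9,0],[0,0,0,-2,8.6,-39.9,0]],
])

```text
clock: 9.85
tcp_pos: [0.5356, -0.0406, 0.1482]
orientation: [0.129, 0.742, 0.613, 0.241]
wrist_force: [-3.7, -2.4, 3.9]
finger_gap: 0.0003
grip_force: 3.1
```

```bash
python3 -c "
from h import *
rep(); d=monitor.get_state()['tcp_pos']-piv; print(d@bx,d@n,d@np.cross(n,bx))"
```

```text
t 9.85 q6 1.439 tcp rel mm [-32.9, 12.0, 25.4] yang -0.39 z.n -1.0 F [-1.5, -1.6, 5.5] T [-0.232, 0.739, -0.016] gap 0.3 grip 3.1 tau6 0.008
0.03546344688785479 0.007435869853566094 0.0002614484018657651
```

Request:
carry_out([
  [[0,0,0,0.5,0.1,-0.8,0],[0,0,0,1,0.2,-1.7,0],[0,0,0,1.3,0.3,-2.1,0],[0,0,0,1.3,0.3,-2.1,0]],
])

```text
clock: 10.25
tcp_pos: [0.5362, -0.0403, 0.1462]
orientation: [0.129, 0.742, 0.612, 0.24]
wrist_force: [-12.2, -2.3, 10.8]
finger_gap: -0.0001
grip_force: 8.0
```

```bash
python3 -c "
from h import *
rep(); d=monitor.get_state()['tcp_pos']-piv; print(d@bx,d@n,d@np.cross(n,bx))"
```

```text
t 10.25 q6 1.441 tcp rel mm [-33.4, 12.2, 23.4] yang -0.39 z.n -1.0 F [-4.8, 0.2, 15.8] T [-0.091, 1.333, -0.052] gap -0.1 grip 8.0 tau6 0.006
0.03600700905016447 0.00537047217213951 0.0002709005125134203
```

The force has risen past what folding needs, so the lever is on its stop. I'll retreat along the axis and look.

Request:
carry_out([
  [[0,0,0,-5,-1,8.5,0],[0,0,0,-15,-3,25,0],[0,0,0,-30,-6,50,0],[0,0,0,-46,-10,76,0],[0,0,0,-46,-10,76,0],[0,0,0,-46,-10,76,0]],
])

```text
clock: 10.85
tcp_pos: [0.4918, -0.0503, 0.223]
orientation: [0.13, 0.741, 0.613, 0.242]
wrist_force: [-0.9, 0.4, -1.3]
finger_gap: -0.0002
grip_force: 0.0
```

```bash
python3 -c "
from h import *
rep()
c=cam('wrist'); im=viewer.read_camera('wrist')[:,:,::-1]
for nm,p in (('piv',piv),('tip1.5',at(60*np.sin(1.5),60*np.cos(1.5))),('tip1.35',at(60*np.sin(1.35),60*np.cos(1.35))),('tongue',at(40,-12)),('seat',seat0)): print(nm,proj(c,p).round(1))
s=viewer.read_camera('side')[:,:,::-1][165:235,250:330]
a=cv2.resize(im[90:290,180:430],(500,400)); b=cv2.resize(s,(300,262),interpolation=cv2.INTER_CUBIC)
o=np.zeros((400,800,3),np.uint8); o[:,:500]=a; o[:262,500:]=b; cv2.imwrite('pics/w3.png',o)"
```

```text
t 10.85 q6 1.367 tcp rel mm [-31.3, 11.2, 112.7] yang -0.389 z.n -1.0 F [-1.3, 0.5, -0.7] T [-0.017, 0.464, -0.003] gap -0.2 grip 0.0 tau6 -0.017
piv [371.6 199.9]
tip1.5 [285.9 201.8]
tip1.35 [286.5 206.3]
tongue [315.1 194.6]
seat [368.  190.7]
```

View pics/w3.png

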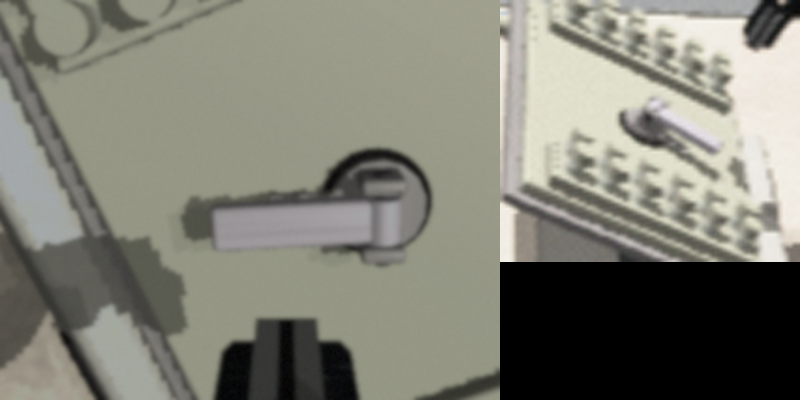

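The lever lies flat over the tongue, with its tip at about px (286,204), which matches the 1.5 rad stop once the blade thickness is allowed for. The gripper is clear, so I'm handing in.

```bash
python3 -c "
from workcell import order
print(order.hand_in())"
```

```text
the job is handed in; nothing more can be done
None
```

I screwed the bolt in until it was snug (about 0.2 rad past contact, estimated from the torque), folded the lever down to its stop over the tongue, backed the gripper clear and handed the job in; no verdict came back.

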